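Lock a rack connector with press pliers

TASK

Carry the press pliers by their head and lay them flat round the unlocked connector, its green wedge between the jaws, and let go. Squeeze the blue handles until the wedge snaps in (never push it with the fingers), then let them spring open and leave the pliers on the bench. Stand the locked connector upright in the tray's free half without dropping it or disturbing the other things.

Things in the scene. Friction and masses are not known exactly. Their poses are not given: they have to be found in the camera images.
- pliers: Loose press pliers, 207 mm long, 0.4 kg, lying flat. Origin: underside, midway between the brass hinge pins; x to the handles, y left, z up. Steel head block with black band: x -42 to 12 mm, 54 mm wide, 34 mm high. Two dark bowed arms, 32 mm high, up to 92 mm wide outside, swing equally about the x axis. Open above and below between the arms: can be lowered over a standing connector.
- head_grip (a point): Point in the pliers' head to carry them by: x = -16 mm, y = 0, 20 mm above the underside; 54 mm wide (y) there, 56 over the band; axes as pliers. Centre of mass is about 35 mm towards the handles.
- jaw_mid (a point): Midway between the bright jaw pads: x = 55 mm, y = 0, z = 16 mm in the pliers' frame, same axes. Pads span x 43 to 67 mm, z 2 to 30 mm; when open they are 53 mm apart at x = 55 (50 at 43, 57 at 67), shut 36.5 mm. The connector with its wedge out is 43.5 mm thick: centre that between them.
- handle_mid (a point): Midway between the blue handles, where to squeeze: x = 128 mm, y = 0, z = 18 mm in the pliers' frame, same axes. Handles: x 100 to 163 mm, z 0 to 36 mm, each 10 mm thick; outside width when open 65 mm at x = 128 (60 at 115, 74 at 155), shut 23 mm.
- handle_left (a joint): Angle by which each arm has closed, rad: 0 = open, 0.165 = shut (pads 36.5 mm apart), 0.169 = stop. A weak spring (1 to 3 N at each handle) opens them when let go. With the connector in the jaws the wedge is snapped home at about 0.15 to 0.165.
- connector: The unlocked connector: loose stub of white slotted rack post standing on the bench, box 40 mm (x) by 36 mm (y) by 75 mm high, 0.25 kg. Origin: centre of its underside, z up. The green wedge sticks out of its +y face.
- wedge (a joint): How far the green wedge has been pushed in, m: 0 = out (its end 25.5 mm from the connector's z axis, 7.5 mm proud of the +y face), 0.007 = locked (0.5 mm proud). The wedge is 22 mm wide (x), at heights 8 to 26 mm. Resistance peaks at 20 to 27 N near 2 to 3 mm (9 to 13 N on each handle at handle_mid), then gives: past 5.5 mm it pulls itself home and stays.
- tray: Low wooden tray, fixed, 130 mm (x) by 190 mm (y), 26 mm high, walls and floor 6 mm. Origin: centre of its underside, z up. A finished connector stands in its -y half.
- tray_free (a point): Centre of the tray's free (+y) half, on the inner floor (6 mm above the bench): tray frame y = +44 mm; axes as tray.
- finished: Bystander: finished connector, 40 x 36 x 75 mm, green wedge flush, loose in the tray's other half. Origin: centre of its underside.
- strips: Bystander: loose bundle of three trim strips, 45 mm (x) by 187 mm (y), 25 mm high, beyond the work. Origin: centre of its underside.
- wedge_box: Bystander: open cardboard box of spare green wedges, 90 x 120 mm, 45 mm high, loose. Origin: centre of its underside.
- pin_jar: Bystander: loose closed jar, 64 mm across, 85 mm high. Origin: centre of its underside.
Mind the look-alikes: they are no part of the job. Of the things that look like the tray, take the one that is nearest to the robot's base at the start.

How it is judged:
On the way, in this order (a step that is already met when the one before it is completed fails the run):
1. open pliers flat on the bench, let go, upright unlocked connector between the jaws (within 14 mm of jaw_mid along the pliers, 10 mm across, y axes within 0.25 rad) (x of connector in the frame of jaw_mid between -0.014 and 0.014 m and y of connector in the frame of jaw_mid between -0.01 and 0.01 m and angle between the y axis of connector and the y axis of pliers, either way round below 0.25 rad and height (world z) of pliers below 0.006 m and angle between each of pliers, connector's own z axis and vertical below 0.08 rad and value of joint wedge below 0.003 m and value of joint handle_left below 0.06 rad and contact force between the fingers and pliers below 0.3 N), for 0.2 s.
2. handles squeezed shut (over 0.12 rad) with the connector in the jaws, and the wedge snapped in (over 6 mm) (value of joint handle_left above 0.12 rad and value of joint wedge above 0.006 m and x of connector in the frame of jaw_mid between -0.018 and 0.018 m and y of connector in the frame of jaw_mid between -0.012 and 0.012 m), for 0.1 s.
3. the handles have sprung open again (under 0.05 rad), pliers let go (value of joint handle_left below 0.05 rad and contact force between the fingers and pliers below 0.3 N), for 0.1 s.
At the end, for the whole second after the job is handed in: Wedge in over 6 mm; connector upright (0.08 rad), at rest, released, on the tray floor within 45 mm of the free half's centre; pliers flat on the bench, at rest, handles open (under 0.05 rad); finished connector upright (value of joint wedge above 0.006 m and horizontal distance between connector and tray_free below 0.045 m and z of connector in the frame of tray below 0.01 m and angle between each of connector, pliers's own z axis and vertical below 0.08 rad and linear speed of each of connector, pliers below 0.02 m/s and contact force between the fingers and connector below 0.1 N and value of joint handle_left below 0.05 rad and height (world z) of pliers below 0.006 m and angle between finished's own z axis and vertical below 0.1 rad); the robot touches nothing.
It fails at once if the wedge pushed with the fingers (over 3 N) instead of the pliers (contact force between the fingers and wedge above 3 N and value of joint wedge below 0.006 m).
It fails at once if the connector dropped (moving over 0.7 m/s while not held) (linear speed of connector above 0.7 m/s and contact force between the fingers and connector below 0.1 N).
It fails at once if a bystander disturbed (the finished connector, strips, wedge box or jar moved over 25 mm) (distance of any of finished, strips, wedge_box, pin_jar from where it was at the start of the episode above 0.025 m).
It also fails if it takes over 67 s, if anything falls off the work surface, if the arm or the gripper's body presses on something with over 40 N, if the wrist force passes 120 N, or if a joint passes its speed limit or range.

ROBOT

A 7-joint arm with a two-finger parallel gripper is mounted at the origin on the work surface. World frame = base frame: x ahead of the robot, y to its left, z up, the work surface at z = 0. Lengths are in m, angles in rad, forces in N, time in s.
With the tool pointing down it reaches from about 0.35 to 0.9 m from the base axis. Payload 8.1 kg.
Tool frame: the origin (TCP) lies midway between the tips of the shut fingers; the grasp point (between the pads) lies 19 mm behind it (arm.hold_point_z is the distance from the TCP to the grasp point, in m); z points along the fingers, y is the direction in which the jaws open and shut (so a half turn about z gives the same grasp; the last joint's range is limited). The gripper opens to 92 mm and grips with 3 to 60 N. Pads are 19 mm wide; open, the fingers measure 130 mm over their backs; the gripper's body (75 mm by 190 mm) begins 47 mm behind the grasp point.
Start: joints at [1.044, 0.434, 0.025, 1.573, -0.012, 1.134, -0.075], TCP at [0.257, -0.57, 0.227] pointing down, gripper open.
Joint ranges: [-2.62, 2.62], [-0.44, 2.09], [-1.27, 1.32], [0.08, 2.57], [-1.32, 4.46], [0.12, 2], [-2.74, 2.74]. Speed limits (rad/s): [2.22, 2.22, 3.01, 3.01, 3.14, 3.14, 3.14].

INTERFACE

Orientations are given as a rotation vector (axis times angle).
In Python, from cell import arm gives the robot as it stands.
- The arm moves only by the shell command python3 -m pendant 'ROWS' [FORCE]. ROWS is JSON, a list of rows, each a list of 3 entries, a list of its own where there are three numbers: the shift along the tool's x, y, z in m, then the turn, a rotation vector about the tool's x, y, z in degrees, then the finger opening in m, from 0 to 0.0918. A call has 1 to 10 rows; each row shifts and turns the commanded pose from where the row before left it, along the tool's axes as they then stand; what a row does not reach is not made up. A row lasts 1/8 s, in which the tool goes at most 62.5 mm and 10.7 degrees, less where a joint would pass 70% of its speed; a pose out of reach is approached as far as the arm can. A call with a gripper value outside its range is refused whole. The fingers move at their own pace and stop on an object; FORCE is the grip in N (left out, the last holds). Time passes only in rows, so rows that do not move let the fingers close. It gives the time, the measured TCP pose, the force and the opening at its end, in the units of the state.
- arm.observe(): the state, without advancing time (a new reading comes with each control period).
- arm.get_image(name): name is "side" or "top" or "wrist"; returns (picture, depth): 400x640x3 uint8, red, green, blue; 400x640 float32, m along the optical axis (not along the pixel's ray), 0 where there is no reading.
- arm.camera_params(name): a dict with "fovy" (degrees; the focal length in pixels is half the picture's height over the tangent of half this angle, whatever the lens; pixels are square), "cx", "cy" (the principal point, pixels), "rvec" (rotation vector, rad) and "tvec" (3), from world to camera coordinates, as OpenCV has them; the wrist camera has in their place "mount" (4x4, takes a point from camera to tool coordinates, whose origin is the TCP and whose axes are the flange's). Camera axes: x right, y down, z forward; pixel columns grow to the right and rows downward; lengths in m; the calibration is good to about 2 mm. A picture is of the moment at which its call begins: read the wrist's pose just before it. camera_params takes no time and is no camera call.
- arm.sign_off(): hands the job in, once; it reports no verdict.
Trained networks look in the newest picture that a camera, given by its name, has taken for a name from the list of things; names that differ only in an ending like _2 or _b are one class to them, and where a whole thing is asked for, a point or a joint stands for the part that bears it (a point fixed in the world has none). Each returns a list of dicts, best first, with "conf" (0 to 1); they miss things now and then, are a little off and sometimes report something else, mostly with a low value. They report only what shows in the picture. A call takes as long as a camera call. They do not tell look-alikes from the thing itself.
- arm.look_for(camera, label): "rect" ([centre column, centre row, width, height] in pixels, round what is visible of it).
- arm.masks_of(camera, label): "pixels" (400x640 bool, what is visible of it) and "rect" ([centre column, centre row, width, height] in pixels, round what is visible of it).
The state is a dict: "clock": time; "joints": joint angles; "dq": joint speeds; "joint_efforts": joint torques, N m; "position": TCP position; "ee_rot": TCP orientation; "force": force on the tool from outside, world axes, zero at the start; "ft_torque": the same for the moment, N m; "width": opening from 0.0 (shut) to 1.0 (fully open).
Only numpy, scipy, OpenCV 4.12 (cv2) and the standard library are available. Lean on these libraries where they do the work, as an engineer would, in place of code of your own. Each camera call takes 0.05 s, during which the arm holds its last target.

## Working session

There is one attempt and no reset: what is moved stays moved. The work goes in short steps, Python scripts to look and compute and a shell command to move; the robot and the scene stay as the last step left them, time stands still between calls to the robot, and variables do not carry over. Pictures are saved under pics/ and viewed, and the job is handed in when it is done.

```bash
ls; mkdir -p pics; cat > h.py <<'E'
import numpy as np, cv2
from cell import arm
from scipy.spatial.transform import Rotation as R
def save(c,name):
    im,d=arm.get_image(c); cv2.imwrite('pics/'+name,im[:,:,::-1]); return im,d
def pts(c,d,mask,st=None):
    p=arm.camera_params(c); f=200/np.tan(np.radians(p['fovy'])/2)
    v,u=np.nonzero(mask&(d>0)); z=d[v,u]
    X=np.c_[(u-p['cx'])/f*z,(v-p['cy'])/f*z,z]
    if 'mount' in p:
        M=np.array(p['mount']); X=X@M[:3,:3].T+M[:3,3]
        X=R.from_rotvec(st['ee_rot']).apply(X)+np.array(st['position'])
    else:
        X=R.from_rotvec(np.ravel(p['rvec'])).inv().apply(X-np.ravel(p['tvec']))
    return X,(v,u)
def rect(X):
    r=cv2.minAreaRect((X[:,:2]*1000).astype(np.float32)); return r
E
python3 - <<'E'
from h import *
s=arm.observe();print(s)
for c in('side','top'):
    im,d=save(c,c+'0.png')
    for l in ('pliers','connector','tray','wedge','finished'):
        for m in arm.masks_of(c,l):
            X,_=pts(c,d,m['pixels'])
            if len(X)>10: print(c,l,round(m['conf'],2),np.round(m['rect']),np.round(np.median(X,0),3),rect(X),np.round(np.percentile(X[:,2],98),3))
save('wrist','wrist0.png')
print(arm.camera_params('wrist'))
E
```

```text
pics
{'clock': 0.0, 'joints': array([ 1.04441432,  0.4351826 ,  0.02495765,  1.5741082 , -0.01162533,
        1.13398522, -0.07509805]), 'dq': array([ 7.37108104e-05,  7.66380311e-05,  2.72110560e-04,  6.93441422e-04,
       -5.98428186e-04,  6.17958914e-04, -3.56810862e-04]), 'joint_efforts': array([-1.28636479e-03, -6.67845798e+01,  9.84504707e-01, -3.14456534e+01,
       -6.05496881e-02,  4.29500733e-02,  1.50010801e-04]), 'position': array([ 0.25675903, -0.56926103,  0.22596558]), 'ee_rot': array([-3.06990819e+00, -6.60295032e-01,  6.75331168e-04]), 'force': array([ 0.54357141,  0.86391633, -0.04172654]), 'ft_torque': array([ 0.01781947, -0.01221279, -0.04007828]), 'width': 0.9997012029650912}
side pliers 0.56 [388. 313. 103.  63.] [0.56  0.284 0.028] ((547.6715087890625, 259.13623046875), (237.94192504882812, 108.36516571044922), 3.1658246517181396) 0.036
side connector 0.77 [333. 223.  19.  37.] [0.557 0.01  0.05 ] ((549.4495239257812, 0.8672447204589844), (41.638916015625, 42.2222900390625), 7.178436756134033) 0.075
side tray 0.93 [325. 135.  50.  27.] [ 0.3   -0.571  0.007] (
[... 1332 characters left out ...]
300.5617980957031, -575.27685546875), (130.2845458984375, 201.55825805664062), 6.985577583312988) 0.028
top finished 0.7 [400. 226.  11.  16.] [ 0.485 -0.343  0.08 ] ((484.7980041503906, -347.5647277832031), (34.5468864440918, 38.45708465576172), 88.41535949707031) 0.085
{'fovy': 71.6102319605149, 'cx': 317.98036742042893, 'cy': 198.0173332156244, 'mount': array([[-2.32629537e-05, -9.59198617e-01, -2.82733110e-01,
         7.70537830e-02],
       [ 9.99999903e-01, -1.46897605e-04,  4.16085078e-04,
         6.91094013e-05],
       [-4.40641048e-04, -2.82733073e-01,  9.59198528e-01,
        -1.57662701e-01],
       [ 0.00000000e+00,  0.00000000e+00,  0.00000000e+00,
         1.00000000e+00]])}
```

View pics/side0.png

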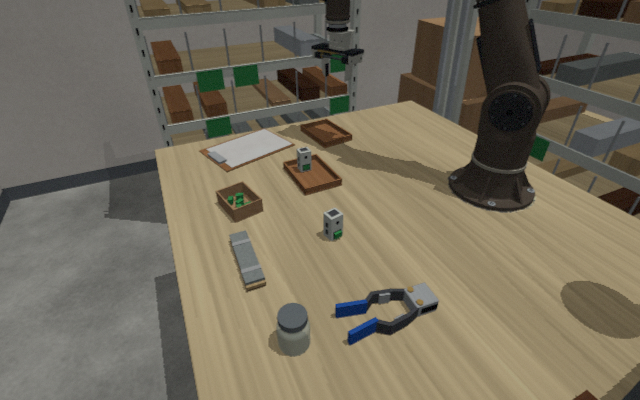

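View pics/top0.png

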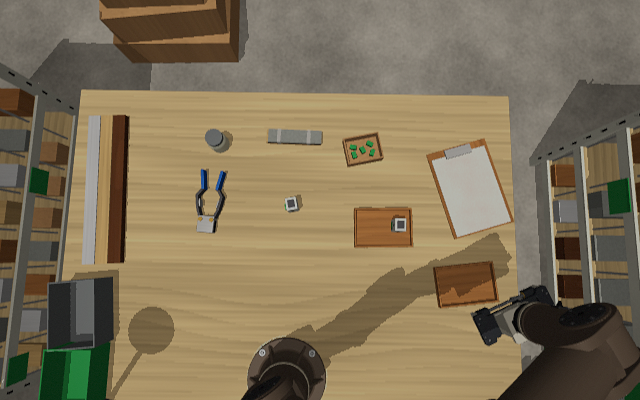

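```bash
cat >> h.py <<'E'
def go(pos,yaw,n=None):
    """yaw of tool x axis (deg) with tool down; prints shift in current tool axes, turn"""
    s=arm.observe(); Rc=R.from_rotvec(s['ee_rot']); p=np.array(s['position'])
    c,sn=np.cos(np.radians(yaw)),np.sin(np.radians(yaw))
    Rt=R.from_matrix(np.c_[[c,sn,0],[sn,-c,0],[0,0,-1]])
    print('shift mm',np.round(Rc.inv().apply(np.array(pos)-p)*1000,1),'turn deg',np.round((Rc.inv()*Rt).as_rotvec(degrees=True),2))
    print('shift mm after turn',np.round(Rt.inv().apply(np.array(pos)-p)*1000,1))
E
python3 - <<'E'
from h import *
s=arm.observe();print(R.from_rotvec(s['ee_rot']).as_matrix().round(3))
go([.42,0,.30],0); go([.62,0.0,.30],180)
E
```

```text
[[ 0.912  0.411  0.   ]
 [ 0.411 -0.912 -0.   ]
 [ 0.     0.    -1.   ]]
shift mm [ 382.8 -452.3  -73.3] turn deg [ 0.   -0.   24.27]
shift mm after turn [ 163.  -569.7  -73.3]
shift mm [ 565.1 -370.1  -73.3] turn deg [   0.      0.   -155.73]
shift mm after turn [-363.   569.7  -73.3]
```

View pics/wrist0.png

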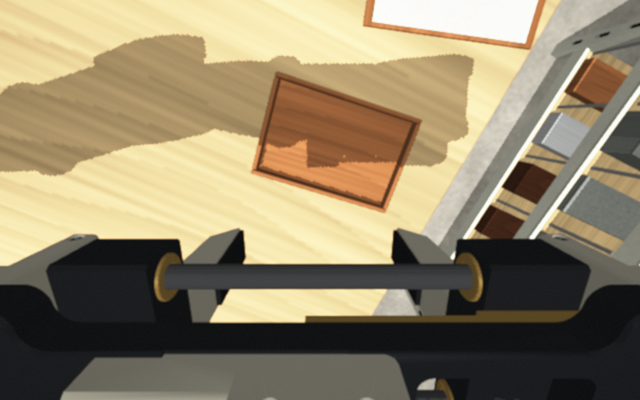

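```bash
python3 -m pendant '[[[0,0,-0.025],[0,0,8.1],0.09],[[0,0,-0.025],[0,0,8.1],0.09],[[0,0,-0.025],[0,0,8.1],0.09],[[0.02,-0.05,0],[0,0,0],0.09],[[0.02,-0.05,0],[0,0,0],0.09],[[0.02,-0.05,0],[0,0,0],0.09],[[0.02,-0.05,0],[0,0,0],0.09],[[0.02,-0.05,0],[0,0,0],0.09],[[0.02,-0.05,0],[0,0,0],0.09],[[0.02,-0.05,0],[0,0,0],0.09]]'; python3 -m pendant '[[[0.02,-0.05,0],[0,0,0],0.09],[[0,-0.05,0],[0,0,0],0.09],[[0,-0.05,0],[0,0,0],0.09],[[0,-0.05,0],[0,0,0],0.09],[[0,-0.02,0],[0,0,0],0.09],[[0,0,0],[0,0,0],0.09],[[0,0,0],[0,0,0],0.09]]'
python3 - <<'E'
from h import *
import time
s=arm.observe(); im,d=save('wrist','w1.png')
X,(v,u)=pts('wrist',d,d>0,s)
for l in('connector','wedge'):
    for m in arm.masks_of('wrist',l): 
        X,_=pts('wrist',d,m['pixels'],s); print(l,m['conf'],m['rect'],np.median(X,0))
go([.42,0,.30],0)
E
```

```text
clock: 1.9
position: [0.3976, -0.2181, 0.302]
ee_rot: [3.141, -0.001, 0.001]
force: [1.0, -0.1, 0.5]
width: 0.983
clock: 2.78
position: [0.4173, -0.0009, 0.3017]
ee_rot: [3.141, -0.002, 0.0]
force: [0.6, -0.5, 0.2]
width: 0.981
connector 0.83 [319.5, 74.5, 31.7, 41.5] [ 0.54628441 -0.00330574  0.07461436]
wedge 0.5 [302.6, 82.8, 1.3, 17.7] [0.54351017 0.01750624 0.02574741]
shift mm [ 2.7 -1.   1.7] turn deg [ 0.01  0.   -0.14]
shift mm after turn [ 2.7 -0.9  1.7]
```

View pics/w1.png

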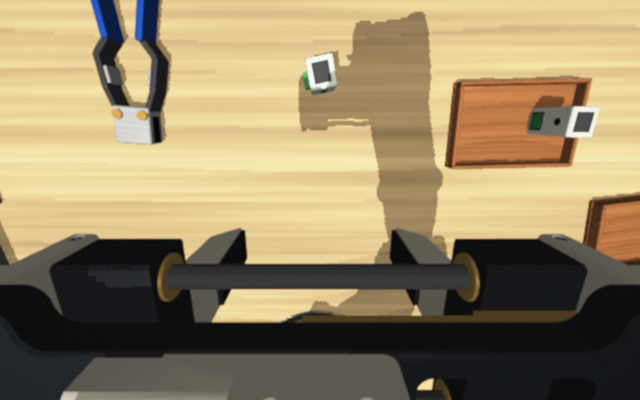

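```bash
python3 - <<'E'
from h import *
s=arm.observe(); im,d=save('wrist','w2.png')
m=arm.masks_of('wrist','connector')
X,(v,u)=pts('wrist',d,d>0,s)
k=(abs(X[:,0]-.55)<.06)&(abs(X[:,1])<.06)
t=X[k&(X[:,2]>.068)]; print('top',rect(t),np.median(t[:,2]),len(t))
rgb=im[v,u].astype(int)
g=k&(rgb[:,1]>rgb[:,0]*1.4)&(rgb[:,1]>rgb[:,2]*1.3)
print('green',g.sum(),X[g].min(0),X[g].max(0))
a=k&(X[:,2]>.01); print('xyrange',X[a].min(0),X[a].max(0))
print('bench',np.median(X[k&(X[:,2]<.02),2]))
k=(abs(X[:,0]-.55)<.14)&(abs(X[:,1]-.28)<.1)&(X[:,2]>.01)
p=X[k]; c=rgb[k]; print('pl',rect(p),p.min(0),p.max(0),np.percentile(p[:,2],[50,95]))
cv2.imwrite('pics/c2.png',cv2.resize(im[0:180,60:380],None,fx=2.5,fy=2.5,interpolation=cv2.INTER_CUBIC)[:,:,::-1])
for l in('pliers','head_grip','handle_mid'):
    for m in arm.masks_of('wrist',l): 
        Y,_=pts('wrist',d,m['pixels'],s); print(l,m['conf'],m['rect'],np.median(Y,0))
E
```

```text
top ((548.3043823242188, -4.490842819213867), (39.99137878417969, 36.02443313598633), 11.17123031616211) 0.07485258259077071 950
green 64 [0.53092087 0.01043629 0.02364831] [0.55420845 0.02032307 0.07259585]
xyrange [ 0.52579836 -0.02512152  0.01232017] [0.5708073  0.0217605  0.07764564]
bench -5.064684789218843e-05
pl ((551.7892456054688, 270.0118408203125), (92.38834381103516, 196.75111389160156), 89.81118774414062) [0.45336127 0.22375125 0.01000083] [0.65023265 0.31612512 0.03896022] [0.0312378  0.03623159]
pliers 0.88 [128.5, 72.5, 83.6, 145.1] [0.55685239 0.27402747 0.02994021]
head_grip 0.68 [127.4, 73.5, 81.8, 144.7] [0.55706455 0.27365542 0.02992823]
handle_mid 0.74 [129.8, 73.4, 74.1, 146.8] [0.55766212 0.27353536 0.02968532]
handle_mid 0.49 [303.6, 80.1, 3.8, 13.6] [0.54285916 0.01737937 0.02573361]
```

View pics/c2.png

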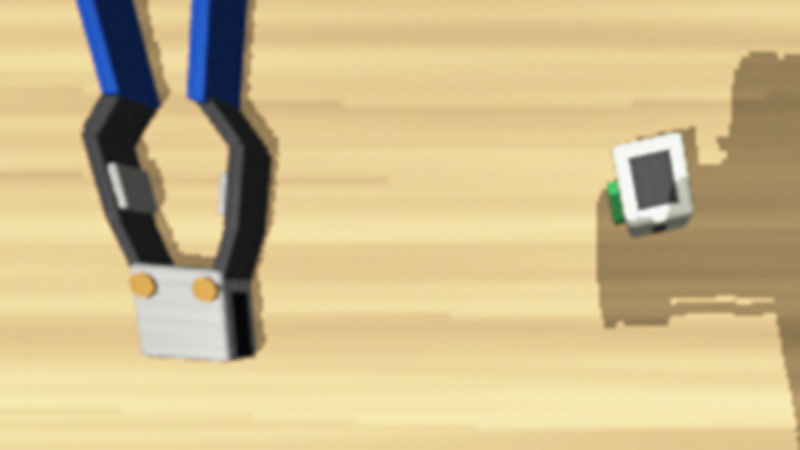

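```bash
python3 -m pendant '[[[0,-0.05,0],[0,0,0],0.09],[[0,-0.055,0],[0,0,0],0.09],[[0,-0.055,0],[0,0,0],0.09],[[0,-0.055,0],[0,0,0],0.09],[[-0.02,-0.055,0.03],[0,0,0],0.09],[[0,0,0],[0,0,0],0.09],[[0,0,0],[0,0,0],0.09],[[0,0,0],[0,0,0],0.09]]'
cat > pl.py <<'E'
from h import *
s=arm.observe(); im,d=save('wrist','w3.png')
X,(v,u)=pts('wrist',d,d>0,s); rgb=im[v,u].astype(int)
k=(abs(X[:,0]-.55)<.16)&(abs(X[:,1]-.28)<.1)&(X[:,2]>.01)&(v<235)
r,g,b=rgb.T
br=k&(r>b*1.8)&(r>g*1.1)&(r>120)&(X[:,2]>.028)
P=X[br]; print('brass',br.sum(),P.mean(0).round(4))
c,l,cen=cv2.kmeans(P[:,:2].astype(np.float32),2,None,(3,50,1e-6),5,1)[0:3]
print('brass centers',cen, 'vec ang', np.degrees(np.arctan2(*(cen[0]-cen[1])[::-1])),np.linalg.norm(cen[0]-cen[1]))
h=k&(X[:,2]>.0325)&(X[:,2]<.036)&(X[:,0]<P[:,0].mean()+.012)
print('head top',rect(X[h]),h.sum(),np.median(X[h][:,2]))
bl=k&(b>r*1.8)&(b>60)
A=X[bl]; sl=A[A[:,2]>.030]
print('blue',bl.sum(),A.min(0),A.max(0)); 
c,l,cen=cv2.kmeans(sl[:,:2].astype(np.float32),2,None,(3,50,1e-6),5,1)[0:3]; print(cen,cen.mean(0))
E
python3 pl.py
```

```text
clock: 4.18
position: [0.3992, 0.2664, 0.2736]
ee_rot: [3.141, -0.004, 0.001]
force: [0.3, -0.4, 0.0]
width: 0.979
brass 140 [0.4975 0.2747 0.0368]Traceback (most recent call last):
  File "pl.py", line 8, in <module>
    c,l,cen=cv2.kmeans(P[:,:2].astype(np.float32),2,None,(3,50,1e-6),5,1)[0:3]
            ~~~~~~~~~~^^^^^^^^^^^^^^^^^^^^^^^^^^^^^^^^^^^^^^^^^^^^^^^^^^^
cv2.error: OpenCV(4.12.0) /io/opencv/modules/core/src/kmeans.cpp:259: error: (-215:Assertion failed) (unsigned)_labels.at<int>(i) < (unsigned)K in function 'kmeans'
```

View pics/w3.png

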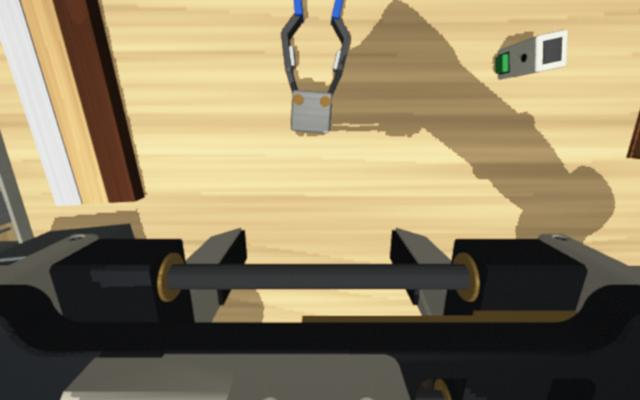

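```bash
sed -i 's/,5,1)/,5,2)/' pl.py; python3 pl.py
```

```text
brass 140 [0.4975 0.2748 0.0369]
brass centers [[0.49621096 0.2571147 ]
 [0.49884847 0.29294357]] vec ang -94.210175 0.035925806
head top ((481.8644714355469, 276.3178405761719), (54.137413024902344, 53.66735076904297), 85.55207824707031) 1296 0.03384451200921232
blue 265 [0.59384395 0.23552796 0.01156988] [0.61732802 0.29537061 0.03815282]
[[0.6056598  0.29093328]
 [0.6040105  0.24245545]] [0.60483515 0.26669437]
```

```bash
python3 -c "
from h import *
go([.4815,.2759,.004],-4.3)"
```

```text
shift mm [ 82.1  -9.6 269.7] turn deg [-0.   -0.06  4.15]
shift mm after turn [ 81.4 -15.5 269.6]
```

```bash
python3 -m pendant '[[[0,0,0],[0,0,4.2],0.0918],[[0.045,-0.008,0.02],[0,0,0],0.0918],[[0.0364,-0.0075,0.04],[0,0,0],0.0918],[[0,0,0.05],[0,0,0],0.0918],[[0,0,0.05],[0,0,0],0.0918],[[0,0,0.04],[0,0,0],0.0918],[[0,0,0],[0,0,0],0.0918],[[0,0,0],[0,0,0],0.0918]]'
python3 -c "
from h import *
save('wrist','w4.png'); go([.4815,.2759,.004],-4.3)"
```

```text
clock: 5.28
position: [0.4817, 0.2773, 0.0748]
ee_rot: [-3.138, 0.117, -0.003]
force: [-0.1, 0.1, 0.9]
width: 1.003
shift mm [-0.5  1.8 71.2] turn deg [-0.1  -0.15  0.05]
shift mm after turn [-0.3  1.7 71.2]
```

View pics/w4.png

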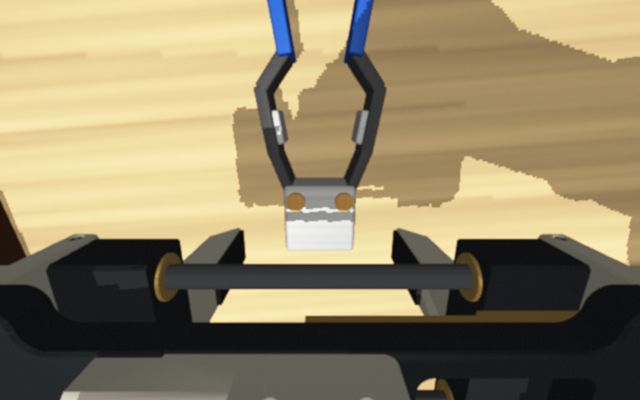

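Pliers are centred and aligned between the fingers (head around (320,215)); descending.

```bash
python3 -m pendant '[[[0,0.0015,0.03],[0,0,0],0.0918],[[0,0,0.03],[0,0,0],0.0918],[[0,0,0.0105],[0,0,0],0.0918],[[0,0,0],[0,0,0],0.0918],[[0,0,0],[0,0,0],0.05],[[0,0,0],[0,0,0],0.045],[[0,0,0],[0,0,0],0.045],[[0,0,0],[0,0,0],0.045],[[0,0,0],[0,0,0],0.045]]' 55
```

```text
clock: 6.45
position: [0.4806, 0.2756, 0.0029]
ee_rot: [-3.139, 0.116, -0.0]
force: [-0.5, 0.7, 2.7]
width: 0.582
```

```bash
python3 -m pendant '[[[0,0,-0.02],[0,0,0],0.045],[[0,0,-0.03],[0,0,0],0.045],[[0,0,-0.04],[0,0,0],0.045],[[0,0,-0.04],[0,0,0],0.045],[[0,0,0],[0,0,0],0.045],[[0,0,0],[0,0,0],0.045]]' 55
python3 -c "
from h import *
save('wrist','w5.png'); save('side','s5.png');go([.4779-.02,-.0146,.13],11.2)"
```

```text
clock: 7.2
position: [0.4798, 0.2746, 0.1315]
ee_rot: [3.138, -0.116, -0.002]
force: [-0.3, 0.7, -4.6]
width: 0.585
shift mm [ -0.3 290.    1.6] turn deg [  0.1    0.16 -15.42]
shift mm after turn [-77.4 279.4   1. ]
```

View pics/w5.png

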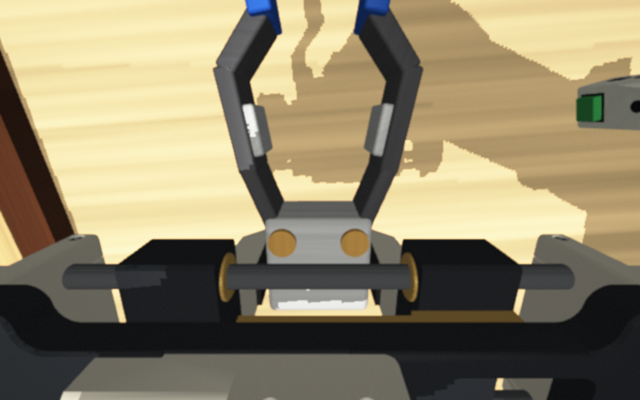

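View pics/s5.png

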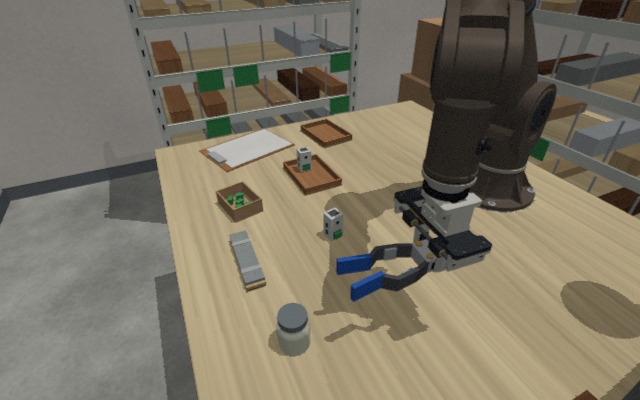

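```bash
python3 -m pendant '[[[0,0,0],[0,0,-7.7],0.045],[[0,0,0],[0,0,-7.7],0.045],[[-0.01,0.045,0],[0,0,0],0.045],[[-0.01,0.045,0],[0,0,0],0.045],[[-0.01,0.046,0],[0,0,0],0.045],[[-0.01,0.046,0],[0,0,0],0.045],[[-0.009,0.046,0],[0,0,0],0.045],[[-0.009,0.046,0],[0,0,0],0.045],[[0,0,0],[0,0,0],0.045],[[0,0,0],[0,0,0],0.045]]' 55
cat > m.py <<'E'
from h import *
import sys
n=sys.argv[1]
s=arm.observe(); im,d=save('wrist',n+'.png')
X,(v,u)=pts('wrist',d,d>0,s); rgb=im[v,u].astype(int); r,g,b=rgb.T
# tool frame
T=R.from_rotvec(s['ee_rot']).inv().apply(X-np.array(s['position']))*1000
near=(abs(T[:,1])<60)&(T[:,0]>-10)&(T[:,0]<200)
plz=near&(T[:,2]<45)&(X[:,2]>.02)
# plier head top/arm top plane
br=plz&(r>b*1.8)&(r>g*1.1)&(r>90)&(T[:,0]<40)&(T[:,0]>5)
P=T[br]; cen=cv2.kmeans(P[:,:2].astype(np.float32),2,None,(3,50,1e-6),5,2)[2]
print('brass tool mm',br.sum(),P.mean(0).round(1),cen.round(1).tolist())
k=(abs(X[:,0]-.55)<.07)&(abs(X[:,1])<.06)&(X[:,2]>.069)&(X[:,2]<.081)&(abs(r-b)<40)&(r>20)
print('conn top world',k.sum(),np.round(rect(X[k])[0],1),rect(X[k])[1:],'z',np.median(X[k][:,2]).round(4))
print('conn tool',rect(T[k]/1000))
np.savez('m.npz',T=T,X=X,u=u,v=v,rgb=rgb)
print(s['position'],s['ee_rot'])
E
python3 m.py w6
```

```text
clock: 8.55
position: [0.4762, -0.0043, 0.132]
ee_rot: [-3.126, -0.305, 0.002]
force: [-0.4, -0.2, -2.3]
width: 0.582
brass tool mm 3090 [ 21.8  10.7 -68.9] [[21.600000381469727, -17.0], [21.899999618530273, 28.5]]
conn top world 2523 [549.   -4.9] ((38.731136322021484, 35.43928146362305), 11.072229385375977) z 0.0749
conn tool ((71.38386535644531, 14.699037551879883), (38.73225784301758, 35.43937301635742), 0.0903439000248909)
[ 0.47619394 -0.0042964   0.1319554 ] [-3.12603524e+00 -3.05460301e-01  2.25425270e-03]
```

View pics/w6.png

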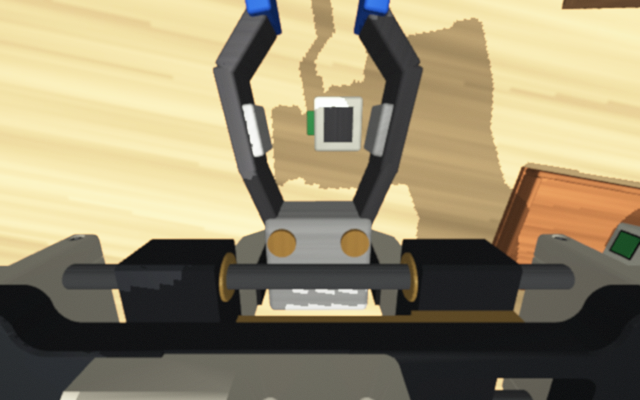

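```bash
cat > m2.py <<'E'
from h import *
q=np.load('m.npz'); T,u,v,rgb,X=[q[k] for k in('T','u','v','rgb','X')]; r,g,b=rgb.T
n=(abs(T[:,1])<60)&(T[:,2]<15)&(T[:,2]>-45)&(v<235)
br=n&(r>b*1.8)&(r>g*1.1)&(r>90)
P=T[br]; cen=cv2.kmeans(P[:,:2].astype(np.float32),2,None,(3,50,1e-6),5,2)[2]
print('brass',br.sum(),P.mean(0).round(1),cen.round(1).tolist())
h=n&(abs(r-b)<20)&(r>60)
for x0 in range(30,130,10):
    k=n&(abs(T[:,0]-x0)<2.5)&~br
    if k.sum()<5: continue
    zt=np.percentile(T[k,2],10)
    a=T[k&(T[:,2]<zt+4)]
    L=a[a[:,1]<0];Rr=a[a[:,1]>0]
    if len(L)>2 and len(Rr)>2: print(x0,'L',np.percentile(L[:,1],[2,98]).round(1),'R',np.percentile(Rr[:,1],[2,98]).round(1),'mid',((np.percentile(L[:,1],98)+np.percentile(Rr[:,1],2))/2).round(1),'z',np.median(L[:,2]).round(1),np.median(Rr[:,2]).round(1))
E
python3 m2.py
```

```text
brass 156 [ 23.1   0.2 -33.4] [[23.0, 17.5], [23.100000381469727, -17.899999618530273]]
30 L [-29.1  -0.5] R [ 1.  28.4] mid 0.2 z -28.7 -28.7
40 L [-33.5 -24.6] R [23.8 32.5] mid -0.4 z -28.6 -28.8
50 L [-37.4 -28.3] R [27.5 36.7] mid -0.4 z -28.7 -28.6
60 L [-39.2 -26.4] R [25.6 38.4] mid -0.4 z -28.4 -28.4
70 L [-40.9 -27.8] R [26.8 39.9] mid -0.5 z -28.3 -28.2
80 L [-42.6 -29.5] R [28.5 41.5] mid -0.5 z -28.2 -28.2
90 L [-44.6 -35.6] R [34.5 43.2] mid -0.5 z -28.7 -28.6
100 L [-43.3 -31.9] R [30.8 42.4] mid -0.5 z -28.5 -28.6
110 L [-36.8 -24.5] R [23.3 36. ] mid -0.6 z -28.5 -28.5
120 L [-28.9 -18.8] R [17.6 27.5] mid -0.6 z -32.4 -32.6
```

```bash
python3 -m pendant '[[[0,0.0114,0.01],[0,0,0],0.045],[[0,0,0.015],[0,0,0],0.045],[[0,0,0.018],[0,0,0],0.045],[[0,0,0],[0,0,0],0.045],[[0,0,0],[0,0,0],0.045]]' 55; python3 m.py w7; sed -i 's/v<235/v<265/' m2.py; python3 m2.py
```

```text
clock: 9.22
position: [0.479, -0.0154, 0.0896]
ee_rot: [-3.126, -0.307, 0.0]
force: [-0.0, 0.8, -2.9]
width: 0.586
brass tool mm 3405 [ 21.9  11.6 -70.9] [[22.0, 29.5], [21.799999237060547, -16.399999618530273]]
conn top world 3885 [549.   -4.7] ((39.1285400390625, 36.125396728515625), 11.2598295211792) z 0.0748
conn tool ((70.80968475341797, 3.1226816177368164), (36.12553405761719, 39.12894058227539), 89.94818115234375)
[ 0.47896452 -0.01542283  0.08964121] [-3.12631705e+00 -3.06763571e-01  4.94407123e-04]
brass 1170 [ 17.7  -0.1 -33.8] [[17.700000762939453, 17.700000762939453], [17.600000381469727, -18.0]]
30 L [-29.2  -0.5] R [ 1.  28.2] mid 0.2 z -28.8 -28.8
40 L [-33.5 -24.7] R [23.7 32.6] mid -0.5 z -28.6 -28.6
50 L [-37.3 -28.4] R [27.5 36.3] mid -0.4 z -28.5 -28.7
60 L [-39.1 -26.3] R [25.6 38.4] mid -0.4 z -28.4 -28.3
70 L [-41.1 -27.7] R [26.9 39.9] mid -0.4 z -28.1 -28.2
80 L [-42.5 -29.5] R [28.5 41.7] mid -0.5 z -28.2 -28.1
90 L [-44.6 -35.7] R [34.6 43.3] mid -0.6 z -28.6 -28.6
100 L [-43.4 -31.7] R [30.8 42.5] mid -0.4 z -28.5 -28.6
110 L [-36.7 -24.5] R [23.6 35.7] mid -0.5 z -28.5 -28.5
120 L [-28.7 -18.8] R [17.7 27.3] mid -0.6 z -32.5 -32.3
```

View pics/w7.png

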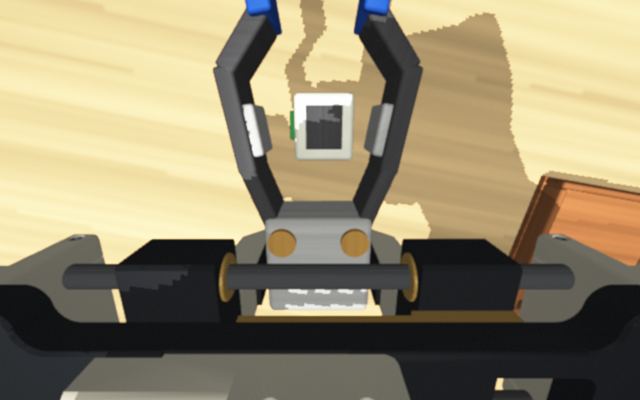

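```bash
python3 -m pendant '[[[-0.001,0,0.012],[0,0,0],0.045],[[0,0,0.015],[0,0,0],0.045],[[0,0,0.015],[0,0,0],0.045],[[0,0,0.01],[0,0,0],0.045],[[0,0,0],[0,0,0],0.045],[[0,0,0],[0,0,0],0.045]]' 55; python3 m.py w8;python3 m2.py
```

```text
clock: 10.02
position: [0.4782, -0.0158, 0.0379]
ee_rot: [-3.127, -0.306, -0.0]
force: [0.0, 1.2, -3.7]
width: 0.586
brass tool mm 3472 [ 22.   11.5 -71.3] [[22.0, 29.5], [21.899999618530273, -16.299999237060547]]
conn top world 9231 [537.3  -9.7] ((112.19962310791016, 82.29940795898438), 4.259646415710449) z 0.0747
conn tool ((59.19585418701172, 5.432140350341797), (112.19976043701172, 82.2994155883789), 6.926528453826904)
[ 0.47821626 -0.01584809  0.03785643] [-3.12662512e+00 -3.06187458e-01 -4.17899719e-04]
brass 1166 [ 17.7  -0.1 -33.8] [[17.700000762939453, 17.700000762939453], [17.600000381469727, -17.899999618530273]]
30 L [-29.   -0.5] R [ 0.9 28.4] mid 0.2 z -28.7 -28.7
40 L [-33.5 -24.5] R [23.8 32.6] mid -0.4 z -28.6 -28.7
50 L [-13.5  -0.5] R [ 0.9 18.9] mid 0.2 z -35.7 -35.9
60 L [-14.7  -0. ] R [ 0.5 20.1] mid 0.2 z -37.0 -37.1
70 L [-14.7  -0. ] R [ 0.5 20.1] mid 0.2 z -36.9 -37.1
80 L [-14.6  -0. ] R [ 0.7 20.1] mid 0.3 z -37.0 -37.1
90 L [-14.4  -0. ] R [ 0.7 20. ] mid 0.3 z -36.5 -36.6
100 L [-43.4 -32. ] R [30.7 42.5] mid -0.6 z -28.5 -28.6
110 L [-36.6 -24.4] R [23.3 35.5] mid -0.5 z -28.5 -28.6
120 L [-28.6 -18.8] R [17.6 27.2] mid -0.6 z -32.5 -32.6
```

View pics/w8.png

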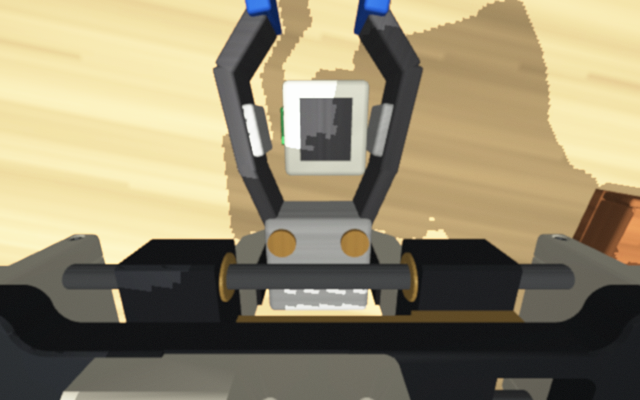

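```bash
python3 -m pendant '[[[0,-0.0004,0.012],[0,0,0],0.045],[[0,0,0.012],[0,0,0],0.045],[[0,0,0.0085],[0,0,0],0.045],[[0,0,0],[0,0,0],0.045],[[0,0,0],[0,0,0],0.045]]' 55; python3 -c "
from h import *
save('wrist','w9.png')"
```

```text
clock: 10.7
position: [0.478, -0.0155, 0.0052]
ee_rot: [-3.127, -0.306, 0.0]
force: [0.3, 0.6, -4.1]
width: 0.584
```

View pics/w9.png

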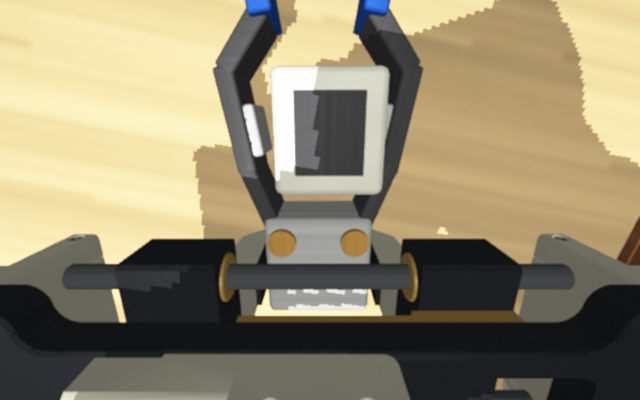

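```bash
python3 -m pendant '[[[0,0,0.0023],[0,0,0],0.045],[[0,0,0],[0,0,0],0.045],[[0,0,0],[0,0,0],0.045]]' 55;  python3 -m pendant '[[[0,0,0],[0,0,0],0.06],[[0,0,0],[0,0,0],0.075],[[0,0,0],[0,0,0],0.075],[[0,0,0],[0,0,0],0.075],[[0,0,-0.02],[0,0,0],0.08],[[0,0,-0.04],[0,0,0],0.08],[[0,0,-0.05],[0,0,0],0.08],[[0,0,-0.03],[0,0,0],0.09],[[0,0,0],[0,0,0],0.09],[[0,0,0],[0,0,0],0.09]]'
python3 m.py w10; python3 - <<'E'
from h import *
q=np.load('m.npz'); X,rgb=q['X'],q['rgb'];r,g,b=rgb.T
k=(abs(X[:,0]-.55)<.05)&(abs(X[:,1])<.05)&(X[:,2]>.069)&(X[:,2]<.08);print('conn',rect(X[k]))
br=(X[:,2]>.03)&(X[:,2]<.045)&(r>b*1.8)&(r>g*1.1)&(r>90)
P=X[br]; cen=cv2.kmeans(P[:,:2].astype(np.float32),2,None,(3,50,1e-6),5,2)[2]
print('brass',br.sum(),P.mean(0),cen, np.degrees(np.arctan2(*(cen[1]-cen[0])[::-1])))
bl=(b>r*1.8)&(b>60)&(X[:,2]>.03)&(X[:,2]<.05)
cen=cv2.kmeans(X[bl][:,:2].astype(np.float32),2,None,(3,50,1e-6),5,2)[2]; print('blue',cen,cen.mean(0),X[bl].mean(0))
E
```

```text
clock: 11.12
position: [0.478, -0.0156, 0.003]
ee_rot: [3.127, 0.306, 0.0]
force: [0.9, 0.3, -4.0]
width: 0.583
clock: 12.38
position: [0.4774, -0.0158, 0.1423]
ee_rot: [3.126, 0.306, -0.001]
force: [-0.2, 0.5, -0.3]
width: 0.981
brass tool mm 492 [ 28.    1.4 -86.8] [[26.799999237060547, 32.400001525878906], [29.700000762939453, -46.900001525878906]]
conn top world 2330 [548.4  -4.7] ((38.994102478027344, 36.08970260620117), 11.200325012207031) z 0.0749
conn tool ((71.82548522949219, 2.841890335083008), (36.089664459228516, 38.993324279785156), 89.96198272705078)
[ 0.47742892 -0.01581948  0.14234063] [ 3.12648813e+00  3.05528203e-01 -1.10543938e-03]
conn ((548.4190063476562, -4.730794906616211), (39.00578689575195, 36.08970642089844), 11.082289695739746)
brass 281 [ 0.49640741 -0.013566    0.03677814] [[ 0.5012451  -0.03221284]
 [ 0.49146524  0.00548329]] 104.54409
blue [[ 0.61292565  0.03896252]
 [ 0.6233568  -0.01390597]] [0.61814123 0.01252828] [0.61834421 0.01149925 0.03565581]
```

View pics/w10.png

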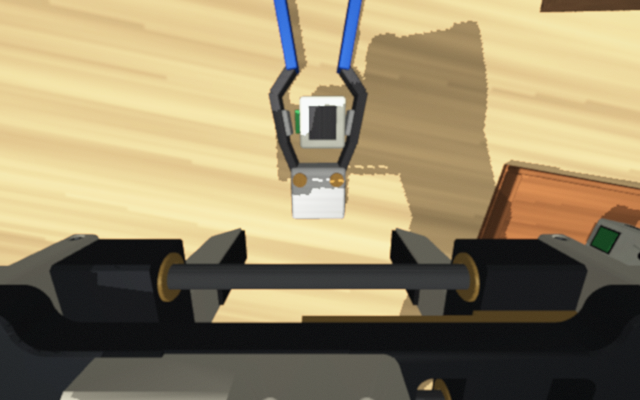

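```bash
python3 -c "
from h import *
go([.6202,.0129,.004],11.2)"; python3 -m pendant '[[[0.04,0,0],[0,0,0],0.0918],[[0.04,0,0],[0,0,0],0.0918],[[0.04,0,0],[0,0,0],0.0918],[[0.025,0,0.02],[0,0,0],0.0918],[[0,0,0.04],[0,0,0],0.0918],[[0,0,0],[0,0,0],0.0918],[[0,0,0],[0,0,0],0.0918]]' 25; python3 - <<'E'
from h import *
s=arm.observe();im,d=save('wrist','w11.png'); save('side','s11.png')
go([.6202,.0129,.004],11.2)
E
```

```text
shift mm [146.1  -0.4 137.7] turn deg [-0.01  0.1  -0.03]
shift mm after turn [145.9  -0.3 137.9]
clock: 13.3
position: [0.62, 0.0127, 0.0832]
ee_rot: [-3.126, -0.306, 0.001]
force: [0.8, -0.8, 0.6]
width: 0.999
shift mm [-0.7 -0.4 80.3] turn deg [ 0.02 -0.11 -0.02]
shift mm after turn [-0.5 -0.3 80.3]
```

View pics/w11.png

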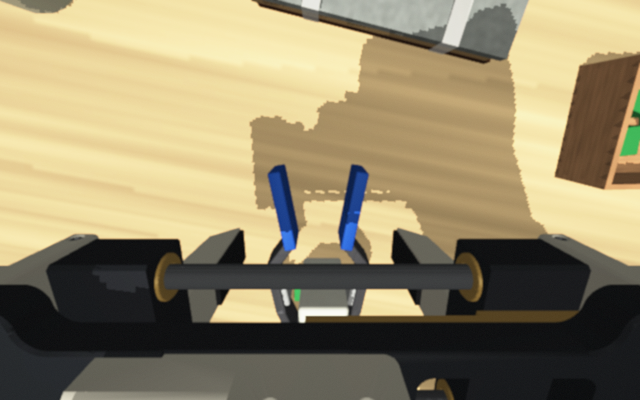

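View pics/s11.png

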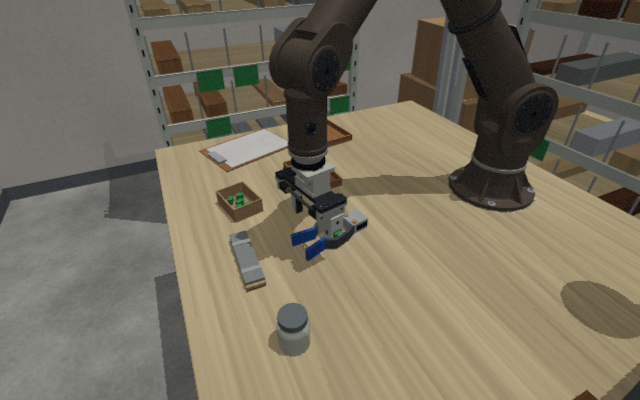

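```bash
python3 -m pendant '[[[0,0,0.04],[0,0,0],0.0918],[[0,0,0.025],[0,0,0],0.0918],[[0,0,0.0145],[0,0,0],0.0918],[[0,0,0],[0,0,0],0.0918],[[0,0,0],[0,0,0],0.06],[[0,0,0],[0,0,0],0.05],[[0,0,0],[0,0,0],0.04],[[0,0,0],[0,0,0],0.03],[[0,0,0],[0,0,0],0.021],[[0,0,0],[0,0,0],0.021]]' 25;  python3 -m pendant '[[[0,0,0],[0,0,0],0.021],[[0,0,0],[0,0,0],0.021],[[0,0,0],[0,0,0],0.021],[[0,0,0],[0,0,0],0.021]]'
python3 -c "
from h import *
save('wrist','w12.png')"
```

```text
clock: 14.65
position: [0.6205, 0.0127, 0.0037]
ee_rot: [-3.127, -0.306, -0.001]
force: [0.9, 0.3, 2.4]
width: 0.396
clock: 15.15
position: [0.6204, 0.0121, 0.0036]
ee_rot: [3.126, 0.305, 0.0]
force: [0.6, -2.5, 6.0]
width: 0.23
```

View pics/w12.png

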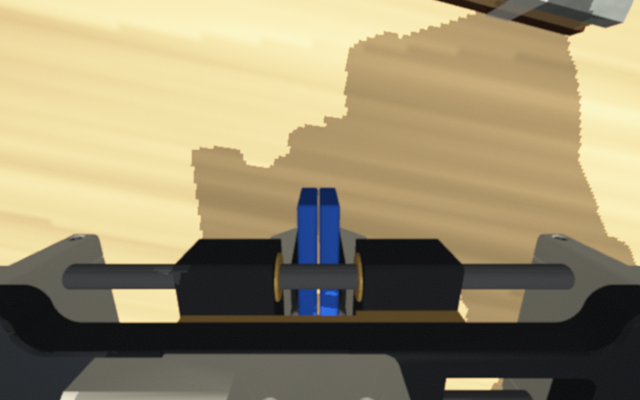

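```bash
python3 -m pendant '[[[0,0,0],[0,0,0],0.021],[[0,0,0],[0,0,0],0.021],[[0,0,0],[0,0,0],0.04],[[0,0,0],[0,0,0],0.06],[[0,0,0],[0,0,0],0.08],[[0,0,0],[0,0,0],0.0918],[[0,0,0],[0,0,0],0.0918],[[0,0,0],[0,0,0],0.0918],[[0,0,0],[0,0,0],0.0918]]'
python3 -c "
from h import *
save('wrist','w13.png')"
```

```text
clock: 16.32
position: [0.6203, 0.0125, 0.0034]
ee_rot: [3.127, 0.306, 0.0]
force: [-0.7, 0.0, -0.1]
width: 0.947
```

View pics/w13.png

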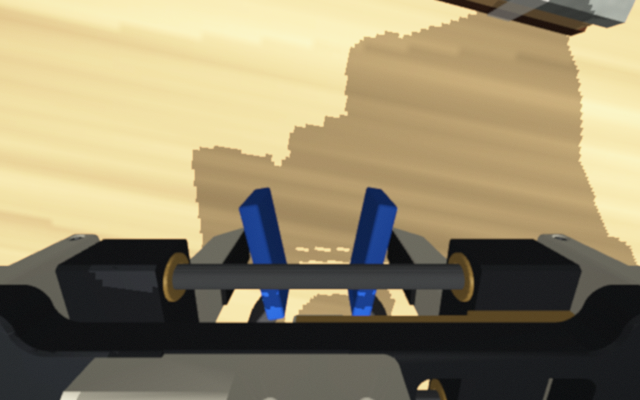

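The handles sprang open and are clear of the fingers. Rise straight up, go back, and check the wedge.

```bash
python3 -m pendant '[[[0,0,-0.02],[0,0,0],0.0918],[[0,0,-0.04],[0,0,0],0.0918],[[0,0,-0.05],[0,0,0],0.0918],[[0,0,-0.05],[0,0,0],0.0918],[[-0.04,0,-0.03],[0,0,0],0.0918],[[-0.05,0,0],[0,0,0],0.0918],[[-0.05,0,0],[0,0,0],0.0918],[[0,0,0],[0,0,0],0.0918],[[0,0,0],[0,0,0],0.0918]]'
python3 m.py w14; python3 - <<'E'
from h import *
q=np.load('m.npz'); X,rgb,u,v=q['X'],q['rgb'],q['u'],q['v'];r,g,b=rgb.T
k=(abs(X[:,0]-.55)<.05)&(abs(X[:,1])<.05)&(X[:,2]>.069)&(X[:,2]<.08);print('conn',rect(X[k]))
gg=(abs(X[:,0]-.55)<.05)&(abs(X[:,1])<.05)&(g>r*1.4)&(g>b*1.3); print('green',gg.sum())
im=cv2.imread('pics/w14.png');cv2.imwrite('pics/c14.png',cv2.resize(im[40:260,220:420],None,fx=2.7,fy=2.7,interpolation=2))
E
```

```text
clock: 17.5
position: [0.4838, -0.0145, 0.1948]
ee_rot: [3.126, 0.306, 0.004]
force: [-0.1, -0.1, 1.4]
width: 0.999
brass tool mm 434 [ 28.3   0.5 -86.6] [[27.399999618530273, 34.099998474121094], [29.5, -47.900001525878906]]
conn top world 1503 [548.2  -2. ] ((39.2371711730957, 35.56132888793945), 10.340989112854004) z 0.0749
conn tool ((65.31525421142578, 0.11837577819824219), (39.244384765625, 35.55731964111328), 0.8478501439094543)
[ 0.4837653  -0.01452804  0.1947757 ] [3.12612014 0.30570038 0.00394953]
conn ((548.060546875, -1.9770698547363281), (39.160743713378906, 35.65104675292969), 10.85515308380127)
green 0
```

View pics/c14.png

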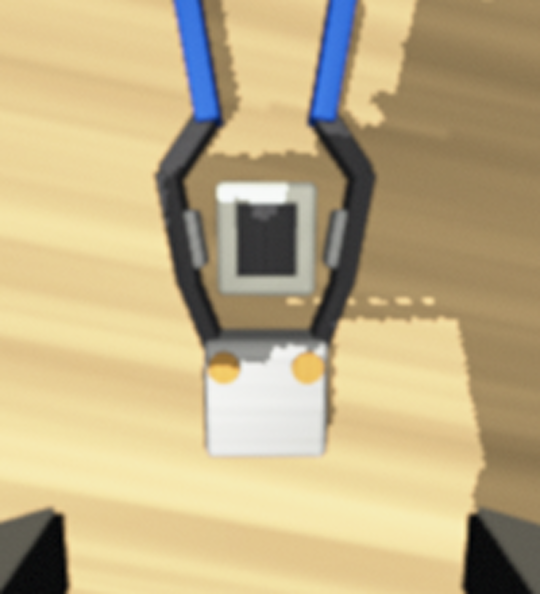

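```bash
python3 -c "
from h import *
go([.548,-.002,.042],10.7)"
```

```text
shift mm [ 64.7   0.3 152.6] turn deg [ 0.02 -0.13  0.48]
shift mm after turn [ 65.1  -0.2 152.5]
```

```bash
python3 -m pendant '[[[0.035,0,0.02],[0,0,0.4],0.0918],[[0.03,0,0.03],[0,0,0],0.0918],[[0,0,0.04],[0,0,0],0.0918],[[0,0,0.03],[0,0,0],0.0918],[[0,0,0.02],[0,0,0],0.0918],[[0,0,0.012],[0,0,0],0.0918],[[0,0,0],[0,0,0],0.0918]]'
python3 -c "
from h import *
save('wrist','w15.png');go([.548,-.002,.042],10.7)"
```

```text
clock: 18.42
position: [0.5468, -0.0019, 0.0408]
ee_rot: [-3.127, -0.296, 0.002]
force: [0.7, -0.0, -0.3]
width: 1.001
shift mm [ 0.8  0.3 -0.4] turn deg [-0.01 -0.01  0.09]
shift mm after turn [ 0.8  0.3 -0.4]
```

View pics/w15.png

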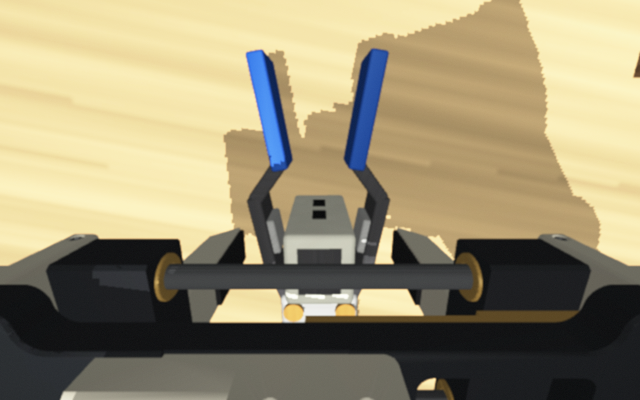

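Connector is between the fingers (around (319,245)). Close and lift.

```bash
python3 -m pendant '[[[0,0,0],[0,0,0],0.05],[[0,0,0],[0,0,0],0.035],[[0,0,0],[0,0,0],0.028],[[0,0,0],[0,0,0],0.028],[[0,0,0],[0,0,0],0.028],[[0,0,0],[0,0,0],0.028]]' 30; python3 -m pendant '[[[0,0,-0.01],[0,0,0],0.028],[[0,0,-0.02],[0,0,0],0.028],[[0,0,-0.03],[0,0,0],0.028],[[0,0,-0.03],[0,0,0],0.028],[[0,0,-0.02],[0,0,0],0.028],[[0,0,0],[0,0,0],0.028],[[0,0,0],[0,0,0],0.028]]'
python3 -c "
from h import *
save('side','s16.png');go([.483,-.25,.152],0)"
```

```text
clock: 19.23
position: [0.5466, -0.0022, 0.0414]
ee_rot: [3.128, 0.295, 0.0]
force: [0.7, 0.3, -0.2]
width: 0.398
clock: 20.1
position: [0.5459, -0.0025, 0.1507]
ee_rot: [3.128, 0.295, -0.002]
force: [0.5, 0.9, -3.3]
width: 0.391
shift mm [-108.   231.5   -1.4] turn deg [ 0.    0.11 10.78]
shift mm after turn [-62.8 247.6  -1.6]
```

View pics/s16.png

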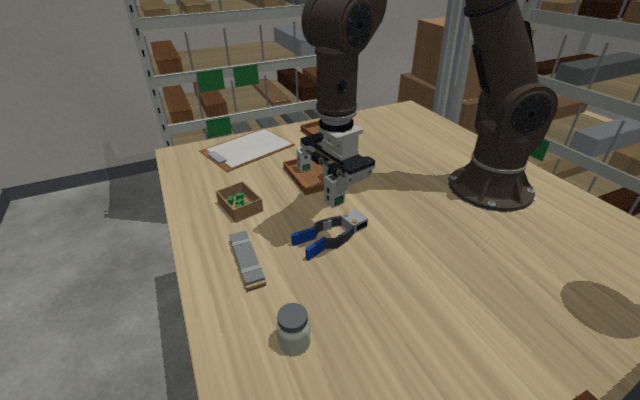

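```bash
python3 -m pendant '[[[0,0,0],[0,0,5.4],0.028],[[0,0,0],[0,0,5.4],0.028],[[-0.01,0.03,0],[0,0,0],0.028],[[-0.01,0.045,0],[0,0,0],0.028],[[-0.012,0.05,0],[0,0,0],0.028],[[-0.012,0.05,0],[0,0,0],0.028],[[-0.01,0.045,0],[0,0,0],0.028],[[-0.009,0.028,0],[0,0,0],0.028],[[0,0,0],[0,0,0],0.028],[[0,0,0],[0,0,0],0.028]]'
python3 - <<'E'
from h import *
s=arm.observe();im,d=save('top','t17.png');save('wrist','w17.png')
im,d=arm.get_image('side');cv2.imwrite('pics/s17.png',cv2.resize(im[100:260,230:420],None,fx=3,fy=3)[:,:,::-1])
go([.483,-.25,.049],0)
E
```

```text
clock: 21.4
position: [0.4833, -0.2493, 0.1507]
ee_rot: [-3.14, -0.0, 0.002]
force: [-0.4, 0.3, -3.5]
width: 0.389
shift mm [ -0.9   1.2 102.2] turn deg [-0.04  0.01  0.1 ]
shift mm after turn [ -0.9   1.2 102.2]
```

View pics/w17.png

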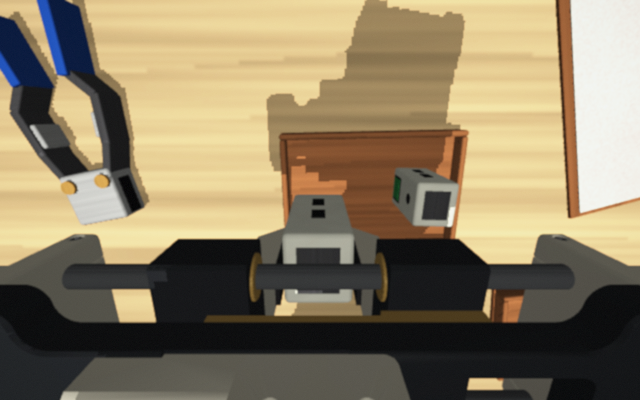

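View pics/s17.png

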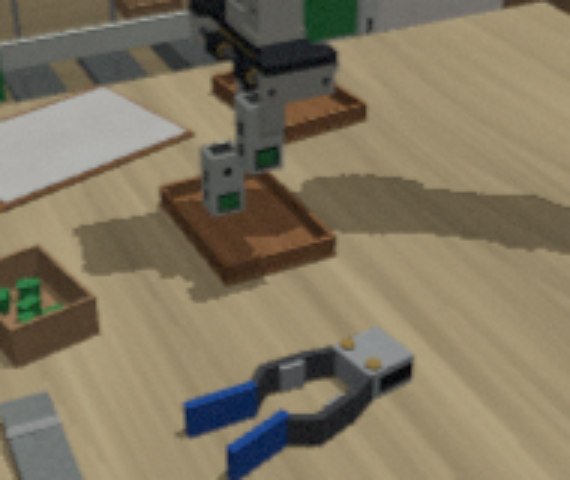

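```bash
python3 -m pendant '[[[0,0,0.03],[0,0,0],0.028],[[0,0,0.03],[0,0,0],0.028],[[0,0,0.02],[0,0,0],0.028],[[0,0,0.015],[0,0,0],0.028],[[0,0,0.003],[0,0,0],0.028],[[0,0,0],[0,0,0],0.028],[[0,0,0],[0,0,0],0.028]]'; python3 -m pendant '[[[0,0,0.002],[0,0,0],0.028],[[0,0,0.001],[0,0,0],0.028],[[0,0,0],[0,0,0],0.028],[[0,0,0],[0,0,0],0.028]]'
```

```text
clock: 22.42
position: [0.4841, -0.2504, 0.0542]
ee_rot: [3.141, -0.001, 0.002]
force: [-0.2, 0.4, -2.7]
width: 0.388
clock: 22.92
position: [0.4835, -0.2502, 0.0504]
ee_rot: [3.142, -0.001, 0.0]
force: [0.5, -0.1, -2.9]
width: 0.39
```

```bash
python3 -m pendant '[[[0,0,0.001],[0,0,0],0.028],[[0,0,0.001],[0,0,0],0.028],[[0,0,0],[0,0,0],0.028],[[0,0,0],[0,0,0],0.028]]'; python3 -m pendant '[[[0,0,0.001],[0,0,0],0.028],[[0,0,0],[0,0,0],0.028],[[0,0,0],[0,0,0],0.028]]'
```

```text
clock: 23.42
position: [0.4835, -0.2502, 0.0484]
ee_rot: [3.142, -0.0, 0.0]
force: [0.3, -0.1, -3.5]
width: 0.388
clock: 23.8
position: [0.4835, -0.2502, 0.0474]
ee_rot: [3.142, -0.001, 0.0]
force: [1.0, -0.5, -2.7]
width: 0.39
```

```bash
python3 -m pendant '[[[0,0,0.0007],[0,0,0],0.028],[[0,0,0],[0,0,0],0.028],[[0,0,0],[0,0,0],0.028]]'; python3 -c "
from h import *
im,d=arm.get_image('side');cv2.imwrite('pics/s18.png',cv2.resize(im[100:260,230:420],None,fx=3,fy=3)[:,:,::-1])"
```

```text
clock: 24.18
position: [0.4836, -0.2502, 0.0474]
ee_rot: [3.141, -0.001, 0.0]
force: [-2.6, 0.3, 6.4]
width: 0.389
```

View pics/s18.png

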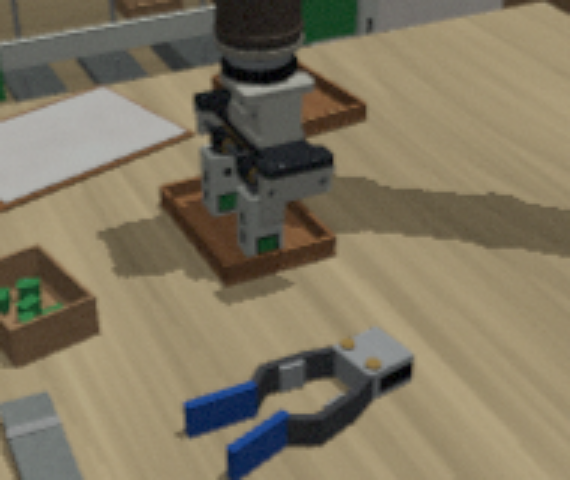

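Contact with the tray floor (force rose to +6 N). Release gently, opening only part way, then rise.

```bash
python3 -m pendant '[[[0,0,0],[0,0,0],0.04],[[0,0,0],[0,0,0],0.046],[[0,0,0],[0,0,0],0.052],[[0,0,0],[0,0,0],0.056],[[0,0,0],[0,0,0],0.056],[[0,0,-0.02],[0,0,0],0.056],[[0,0,-0.04],[0,0,0],0.056],[[0,0,-0.05],[0,0,0],0.056],[[0,0,-0.05],[0,0,0],0.056],[[0,0,0],[0,0,0],0.056]]'; python3 -m pendant '[[[-0.05,0,0],[0,0,0],0.056],[[-0.05,0,0],[0,0,0],0.056],[[0,0,0],[0,0,0],0.056],[[0,0,0],[0,0,0],0.056]]'
python3 - <<'E'
from h import *
s=arm.observe();im,d=save('wrist','w19.png')
X,(v,u)=pts('wrist',d,d>0,s)
for c in(-.25,-.347):
    k=(abs(X[:,0]-.485)<.045)&(abs(X[:,1]-c)<.045)&(X[:,2]>.074)&(X[:,2]<.09);print(rect(X[k]),np.median(X[k,2]),X[k,2].std())
im,d=arm.get_image('side');cv2.imwrite('pics/s19.png',cv2.resize(im[100:260,230:420],None,fx=3,fy=3)[:,:,::-1])
for c in('wrist',):
    for m in arm.masks_of(c,'tray'): print(m['conf'],rect(pts(c,arm.get_image(c)[1],m['pixels'],s)[0]))
E
```

```text
clock: 25.48
position: [0.4859, -0.2508, 0.2107]
ee_rot: [3.138, -0.001, 0.011]
force: [0.4, 0.0, -0.8]
width: 0.608
clock: 25.98
position: [0.3838, -0.2502, 0.2065]
ee_rot: [3.142, -0.001, 0.0]
force: [1.3, -1.0, -0.5]
width: 0.608
((485.25103759765625, -249.70059204101562), (36.0024528503418, 38.77279281616211), 89.95490264892578) 0.08084413610668188 0.0008869338021522365
((486.6737365722656, -349.3240966796875), (35.94719696044922, 40.051570892333984), 88.95864868164062) 0.08089368233190761 0.0012320315654839736
0.67 ((490.3081359863281, -247.443115234375), (40.50313949584961, 52.00826644897461), 89.05751037597656)
0.61 ((482.0173645019531, -308.71099853515625), (141.3895263671875, 206.175537109375), 1.321384310722351)
0.58 ((330.92840576171875, -499.77099609375), (409.0919494628906, 134.46400451660156), 82.17782592773438)
```

View pics/w19.png

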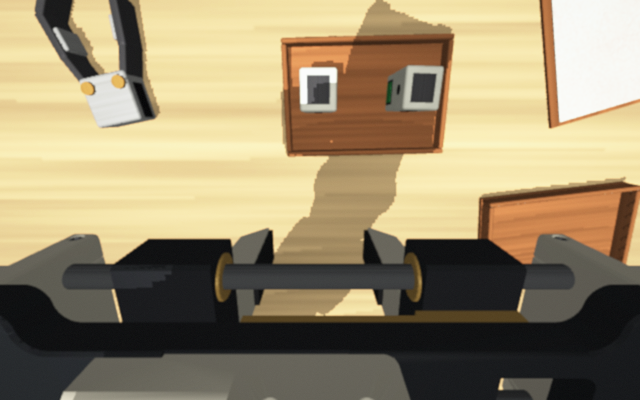

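View pics/s19.png

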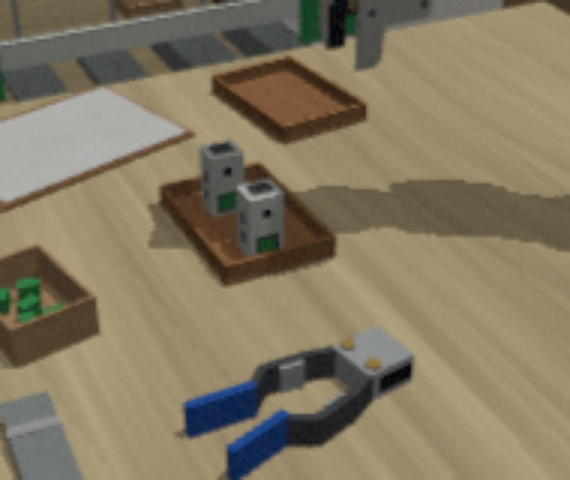

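The connector stands level in the tray at (0.485, -0.250), with its top at 81 mm. The finished connector stands beside it, and the pliers lie open on the bench.

```bash
python3 -c "
from cell import arm
print(arm.sign_off())"
```

```text
the job is handed in; nothing more can be done
None
```

I handed the job in at about 26 s of the allowed 67 s; the system reported no verdict.

- **Pliers:** I carried them by the head and lowered them flat round the unlocked connector, centring the 43.5 mm over the wedge between the jaws. I then let go and lifted clear; the connector had not shifted measurably.
- **Squeeze:** The handles closed to 21 mm, which is fully shut. They sprang open again when released, and afterwards the green wedge no longer showed past the connector's face from above. The fingers never pushed the wedge.
- **Connector:** I lifted it straight out and stood it in the free half of the tray nearest the base. The last look found it upright at (0.485, -0.250), about 10 mm from the free half's centre, with its top at 81 mm (75 mm on the 6 mm floor).
- **Surroundings:** The pliers were lying open on the bench and the finished connector was upright. The gripper was clear of everything.

**Not measured directly:** the wedge depth and handle angle were judged from the pictures and the gripper opening. The jar, strips and wedge box were not measured again at the end, but no move went near them. In the last wrist picture the tray detector also gave two outlines that didn't fit the tray, so I relied on the earlier tray measurement. Its third outline centred within about 6 mm of that.

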